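# Sort the card boxes into their colour-marked desk racks

## Task

Each of the two leaning desk racks has a round colour marker on its foot. Sort the four card boxes so that each rack holds the two boxes of its marker's colour, standing neatly side by side, fully down on the sloping seat with their ends square against the backrest; one box is in the wrong rack at the start and two are still on the desk. Do not disturb the mug, the speakers or the red case, and do not tip a box over.

Things in the scene. Friction and masses are not known exactly. Their poses are not given: they have to be found in the camera images.
- seat_a: seat of dark steel rack a, fixed. Origin on its floor, mid-width, 45 mm above the desk. z leans 30 deg from vertical to the backrest (robot's side); x leads from the backrest up the floor, y across, level. Backrest face at x=-51 mm, 80 high; floor ends at x=50, no front wall. Cheeks at y=+-62.5, 30 high. Takes two boxes, x along x, near y=+-30; touching the backrest a box's origin is at x=-1 mm
- seat_b: seat of dark steel rack b, fixed. Origin on its floor, mid-width, 45 mm above the desk. z leans 30 deg from vertical to the backrest (robot's side); x leads from the backrest up the floor, y across, level. Backrest face at x=-51 mm, 80 high; floor ends at x=50, no front wall. Cheeks at y=+-62.5, 30 high. Takes two boxes, x along x, near y=+-30; touching the backrest a box's origin is at x=-1 mm
- rack_a_tag (a point): the place for a colour marker on the foot of rack a, at the middle of its open side (away from the robot), 85 mm horizontally from the seat's origin, 10 mm above the desk
- rack_b_tag (a point): the place for a colour marker on the foot of rack b, at the middle of its open side (away from the robot), 85 mm horizontally from the seat's origin, 10 mm above the desk
- marker_orange: round orange marker, 40 mm across and 16 mm high, fixed on the foot of one rack: that rack is the orange rack. Origin at the centre of its underside.
- marker_white: round white marker, 40 mm across and 16 mm high, fixed on the foot of one rack: that rack is the white rack. Origin at the centre of its underside.
- orange_1: orange card box 100 mm long (x), 50 wide (y), 95 high, with a black grip tab on top along the middle: 60 mm long (x), 14 thick (y), up to 130 mm above the underside; grip across the 14 mm. Half-turn symmetric, 0.17-0.35 kg. Origin: centre of underside, z up through the tab. At first it leans in a rack beside another box.
- orange_2: orange card box 100 mm long (x), 50 wide (y), 95 high, with a black grip tab on top along the middle: 60 mm long (x), 14 thick (y), up to 130 mm above the underside; grip across the 14 mm. Half-turn symmetric, 0.17-0.35 kg. Origin: centre of underside, z up through the tab. At first it stands on the desk, to one side.
- white_1: white card box 100 mm long (x), 50 wide (y), 95 high, with a black grip tab on top along the middle: 60 mm long (x), 14 thick (y), up to 130 mm above the underside; grip across the 14 mm. Half-turn symmetric, 0.17-0.35 kg. Origin: centre of underside, z up through the tab. At first it leans in a rack beside another box.
- white_2: white card box 100 mm long (x), 50 wide (y), 95 high, with a black grip tab on top along the middle: 60 mm long (x), 14 thick (y), up to 130 mm above the underside; grip across the 14 mm. Half-turn symmetric, 0.17-0.35 kg. Origin: centre of underside, z up through the tab. At first it stands on the desk, to one side.
- mug: blue mug, 76 mm across plus a handle, 92 mm high, on the desk on the robot's side of the racks; not to be disturbed. Origin at the centre of its underside.
- speaker_left: black desk speaker on the left, 70 x 70 x 85 mm high; not to be disturbed. Origin at the centre of its underside.
- speaker_right: black desk speaker on the right, 70 x 70 x 85 mm high; not to be disturbed. Origin at the centre of its underside.
- case: closed red glasses case, 62 x 165 x 46 mm high, on the robot's side of the racks; not to be disturbed. Origin at the centre of its underside.
There are look-alikes about, which are no part of the job. Leave any pink look-alike of the white_2 alone.

How it is judged:
At the end, for the whole second after the job is handed in: Each rack holds the two boxes of its marker's colour: underside within 6 mm of the seat floor, end within 11 mm of the backrest, centre within 45 mm of the rack's middle, square within 0.12 rad, leaning with the seat within 0.10 rad, at rest (((horizontal distance between marker_orange and rack_a_tag below 0.03 m and horizontal distance between marker_white and rack_b_tag below 0.03 m and (z of orange_1 in the frame of seat_a between -0.006 and 0.006 m and x of orange_1 in the frame of seat_a between -0.008 and 0.01 m and y of orange_1 in the frame of seat_a between -0.045 and 0.045 m and angle between the x axis of orange_1 and the x axis of seat_a, either way round below 0.12 rad and angle between the z axis of orange_1 and the z axis of seat_a, either way round below 0.1 rad) and (z of white_1 in the frame of seat_b between -0.006 and 0.006 m and x of white_1 in the frame of seat_b between -0.008 and 0.01 m and y of white_1 in the frame of seat_b between -0.045 and 0.045 m and angle between the x axis of white_1 and the x axis of seat_b, either way round below 0.12 rad and angle between the z axis of white_1 and the z axis of seat_b, either way round below 0.1 rad) and (z of orange_2 in the frame of seat_a between -0.006 and 0.006 m and x of orange_2 in the frame of seat_a between -0.008 and 0.01 m and y of orange_2 in the frame of seat_a between -0.045 and 0.045 m and angle between the x axis of orange_2 and the x axis of seat_a, either way round below 0.12 rad and angle between the z axis of orange_2 and the z axis of seat_a, either way round below 0.1 rad) and (z of white_2 in the frame of seat_b between -0.006 and 0.006 m and x of white_2 in the frame of seat_b between -0.008 and 0.01 m and y of white_2 in the frame of seat_b between -0.045 and 0.045 m and angle between the x axis of white_2 and the x axis of seat_b, either way round below 0.12 rad and angle between the z axis of white_2 and the z axis of seat_b, either way round below 0.1 rad)) or (horizontal distance between marker_orange and rack_b_tag below 0.03 m and horizontal distance between marker_white and rack_a_tag below 0.03 m and (z of orange_1 in the frame of seat_b between -0.006 and 0.006 m and x of orange_1 in the frame of seat_b between -0.008 and 0.01 m and y of orange_1 in the frame of seat_b between -0.045 and 0.045 m and angle between the x axis of orange_1 and the x axis of seat_b, either way round below 0.12 rad and angle between the z axis of orange_1 and the z axis of seat_b, either way round below 0.1 rad) and (z of white_1 in the frame of seat_a between -0.006 and 0.006 m and x of white_1 in the frame of seat_a between -0.008 and 0.01 m and y of white_1 in the frame of seat_a between -0.045 and 0.045 m and angle between the x axis of white_1 and the x axis of seat_a, either way round below 0.12 rad and angle between the z axis of white_1 and the z axis of seat_a, either way round below 0.1 rad) and (z of orange_2 in the frame of seat_b between -0.006 and 0.006 m and x of orange_2 in the frame of seat_b between -0.008 and 0.01 m and y of orange_2 in the frame of seat_b between -0.045 and 0.045 m and angle between the x axis of orange_2 and the x axis of seat_b, either way round below 0.12 rad and angle between the z axis of orange_2 and the z axis of seat_b, either way round below 0.1 rad) and (z of white_2 in the frame of seat_a between -0.006 and 0.006 m and x of white_2 in the frame of seat_a between -0.008 and 0.01 m and y of white_2 in the frame of seat_a between -0.045 and 0.045 m and angle between the x axis of white_2 and the x axis of seat_a, either way round below 0.12 rad and angle between the z axis of white_2 and the z axis of seat_a, either way round below 0.1 rad))) and linear speed of each of orange_1, orange_2, white_1, white_2 below 0.02 m/s); the robot touches nothing.
It fails at once if the mug is moved more than 20 mm (distance of mug from where it was at the start of the episode above 0.02 m).
It fails at once if the left speaker is moved more than 20 mm (distance of speaker_left from where it was at the start of the episode above 0.02 m).
It fails at once if the right speaker is moved more than 20 mm (distance of speaker_right from where it was at the start of the episode above 0.02 m).
It fails at once if the red case is moved more than 20 mm (distance of case from where it was at the start of the episode above 0.02 m).
It fails at once if a box is tipped over (more than 1.0 rad from upright) (angle between any of orange_1, orange_2, white_1, white_2's own z axis and vertical above 1 rad).
It also fails if it takes over 72 s, if anything falls off the work surface, if the arm or the gripper's body presses on something with over 40 N, if the wrist force passes 120 N, or if a joint passes its speed limit or range.

## Robot

A 6-joint arm with a two-finger parallel gripper is mounted at the origin on the work surface. World frame = base frame: x ahead of the robot, y to its left, z up, the work surface at z = 0. Lengths are in m, angles in rad, forces in N, time in s.
With the tool pointing down it reaches from about 0.25 to 0.725 m from the base axis. Payload 4 kg.
Tool frame: the origin (TCP) lies on the centre line of the jaws, within the pads' length; the fingertips stand 14 mm ahead of it and the grasp point (between the pads) lies 5 mm behind it; z points along the fingers, x is the direction in which the jaws open and shut, and the axes are right-handed (so a half turn about z gives the same grasp; the last joint's range is limited). The gripper opens to 85 mm and grips with 20 to 120 N. Pads are 22 mm wide; open, the fingers measure 114 mm over their backs; the gripper's body (76 mm by 85 mm) begins 54 mm behind the grasp point. The pads swing forward as they close: fully open they stand 13 mm farther back than shut.
Start: joints at [0, 0.241, 0.005, 1.335, 0, 1.571], TCP at [0.5, -0, 0.245] pointing down, gripper open.
Joint ranges: [-2.72, 2.72], [-1.05, 1.87], [-1.09, 1.28], [-1.99, 2.15], [-1.42, 1.44], [-3.14, 3.14]. Speed limits (rad/s): [2.79, 2.79, 3.14, 3.14, 3.14, 3.14].

## Interface

Orientations are given as a unit quaternion [x, y, z, w].
In Python, from workcell import bot gives the robot as it stands.
- The arm moves only by the tool play_rows, never from a script. Its argument "motion" is a list of rows, each an object with "fingers": the closure, from -1 (fully open) to 1 (shut), so that 0 is half open; "translation": the shift along the tool's x, y, z in cm, a list of three; "roll": the turn about the tool's z in degrees. A call has 1 to 20 rows; each row is the pose to reach, as a shift and turn from the pose commanded when the call began, along the tool's axes at that moment; what a row does not reach only later rows make up. A row lasts 1/12 s, in which the tool goes at most 41.7 mm and 7.16 degrees, less where a joint would pass 70% of its speed; a pose out of reach is approached as far as the arm can. A call with a gripper value outside its range is refused whole. The fingers move at their own pace and stop on an object; the grip force is fixed at half the most. Time passes only in rows, so rows that repeat a pose let the fingers close. It gives the time, the measured TCP pose, the force and the opening at its end, in the units of the state.
- bot.get_obs(): the state, without advancing time (a new reading comes with each control period).
- bot.camera(name): name is "scene" or "side" or "wrist"; returns a dict with "pixels" (400x640x3 uint8, red, green, blue), "intrinsics" (3x3 intrinsics, pixels), "world_to_cam" (4x4, takes a point from world to camera coordinates). Camera axes: x right, y down, z forward; pixel columns grow to the right and rows downward; lengths in m; the calibration is good to about 2 mm. A picture is of the moment at which its call begins. There is no depth.
- bot.job_done(): hands the job in, once; it reports no verdict.
The state is a dict: "clock": time; "joint_pos": joint angles; "joint_vel": joint speeds; "tau": joint torques, N m; "eef_pos": TCP position; "tool_rot": TCP orientation; "ft_force": force on the tool from outside, world axes, zero at the start; "ft_torque": the same for the moment, N m; "grip_width": finger opening in m.
Only numpy, scipy, OpenCV 4.12 (cv2) and the standard library are available. Lean on these libraries where they do the work, as an engineer would, in place of code of your own. Each camera call takes 0.05 s, during which the arm holds its last target. There are 200 camera calls.

## Working session

There is one attempt and no reset: what is moved stays moved. The work goes in short steps, Python scripts to look and compute and a tool call to move; the robot and the scene stay as the last step left them, time stands still between calls to the robot, and variables do not carry over. Pictures are saved under pics/ and viewed, about 8 in all and at most 12, crops included, and the job is handed in when it is done.

Besides the shell and the picture viewer there is one more tool, called after "Emit:" as a command line: name --argument value ..., lists and objects as JSON in quotes. play_rows: Moves the arm, as the interface text tells. Its arguments: {"type":"object","properties":{"motion":{"type":"array","items":{"type":"object","properties":{"fingers":{"type":"number"},"translation":{"type":"array","items":{"type":"number"}},"roll":{"type":"number"}}}}},"required":["motion"]}

```bash
ls; mkdir -p pics
cat > h.py <<'E'
import numpy as np, cv2
from workcell import bot
def snap(n,f):
    c=bot.camera(n); cv2.imwrite(f'pics/{f}.png',c['pixels'][:,:,::-1]); np.savez(f'pics/{f}.npz',**c); return c
def ray(c,uv):
    K=c['intrinsics'];T=c['world_to_cam'];R=T[:3,:3];o=-R.T@T[:3,3]
    return o,R.T@np.linalg.inv(K)@np.array([uv[0],uv[1],1.])
def onz(c,uv,z):
    o,d=ray(c,uv); return o+d*(z-o[2])/d[2]
def proj(c,p):
    q=c['world_to_cam'][:3]@np.append(p,1); q=c['intrinsics']@q; return q[:2]/q[2]
E
python3 - <<'E'
from h import *
for n in('scene','side'):
    c=snap(n,n+'0'); T=c['world_to_cam']; print(n,-T[:3,:3].T@T[:3,3],T[2,:3])
o=bot.get_obs(); print(o)
a=cv2.imread('pics/scene0.png')
E
```

```text
pics
scene [1.13821138 0.05187992 1.12195703] [-0.50183775 -0.04544757 -0.86376698]
side [ 0.22818843 -0.76259164  0.87693328] [ 0.26289685  0.64604566 -0.7165963 ]
{'clock': 0.1, 'joint_pos': array([-8.93307391e-06,  2.41366247e-01,  3.84472499e-03,  1.33521824e+00,
       -1.00759594e-05,  1.57077597e+00]), 'joint_vel': array([ 0.0002177 , -0.001754  ,  0.00296741, -0.00043476,  0.00047554,
       -0.0012229 ]), 'tau': array([-3.57412864e-04, -3.73140085e+01,  2.53010201e+01,  1.07858295e-02,
        2.43542411e-05, -2.54672034e-05]), 'eef_pos': array([ 4.99446825e-01, -7.37858566e-06,  2.44482252e-01]), 'tool_rot': array([ 9.99999528e-01,  5.71567909e-06, -9.71718528e-04,  5.02374762e-06]), 'ft_force': array([-2.00409539, -0.13016357,  0.89400559]), 'ft_torque': array([0.00049494, 0.04780872, 0.02048202]), 'grip_width': 0.08551747458296458}
```

View pics/scene0.png

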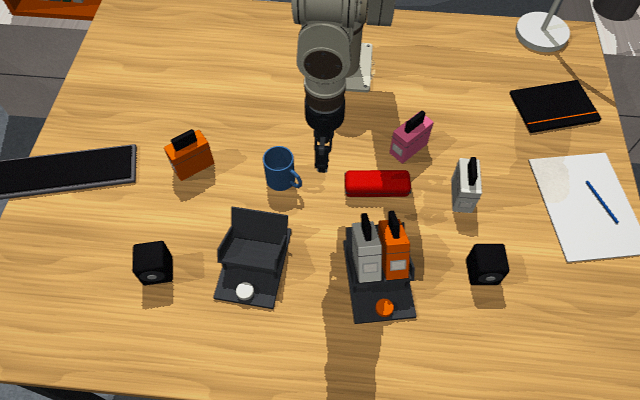

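View pics/side0.png

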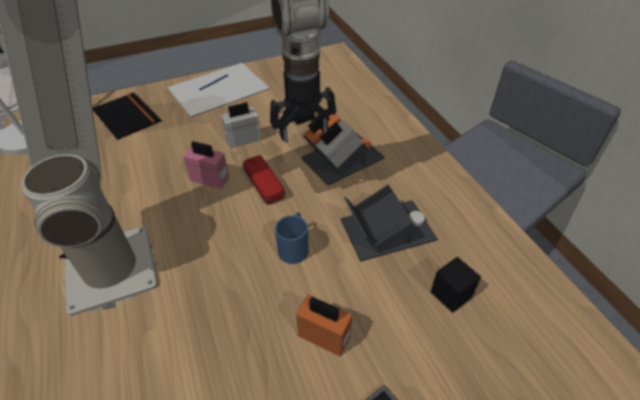

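The scene picture shows:
- **Racks:** the left rack (≈250,255) is empty and has a white marker at (245,291). The right rack has an orange marker at (385,308) and holds a white box (367,250) and an orange box (396,250).
- **On the desk:** orange box at (190,155), white box at (466,185), pink look-alike at (411,138).

Candidates for white_2:
- white box (466,185): chosen
- pink box (411,138): no, leave it
- paper (590,205): no
- white box in the rack (367,250): this is white_1

Candidates for orange_2:
- orange box (190,155): chosen
- orange box in the rack (396,250): this is orange_1

White_1 goes first. I'll measure next and check the choice in a crop.

Run:
```python
from h import *
c=dict(np.load('pics/scene0.npz'))
im=c['pixels'];hsv=cv2.cvtColor(im,cv2.COLOR_RGB2HSV)
def blob(mask,box):
    x0,y0,x1,y1=box; m=np.zeros_like(mask);m[y0:y1,x0:x1]=mask[y0:y1,x0:x1]
    n,l,s,ce=cv2.connectedComponentsWithStats(m); i=1+np.argmax(s[1:,4]); 
    pts=np.argwhere(l==i)[:,::-1].astype(np.float32); return ce[i],s[i],cv2.boxPoints(cv2.minAreaRect(pts))
V=hsv[...,2];S=hsv[...,1]
wh=((V>120)&(S<40)).astype(np.uint8); org=((hsv[...,0]<14)&(S>170)&(V>120)).astype(np.uint8); blk=(V<40).astype(np.uint8)
for nm,m,b,z in [('mark_w',wh,(225,275,265,305),.026),('mark_o',org,(365,292,405,322),.026),
 ('tab_w2',blk,(455,148,490,188),.13),('tab_o2',blk,(165,120,205,156),.13),('tab_w1',blk,(355,205,378,245),.147),('tab_o1',blk,(380,203,405,245),.147)]:
    ce,s,bp=blob(m,b); print(nm,ce.round(1),s,bp.round(0).tolist(),onz(c,ce,z).round(3))
for nm,a in [('A',(205,195,305,320)),('B',(335,195,435,330)),('w2',(440,140,495,220))]: pass
def crop(x0,y0,x1,y1,k): return cv2.resize(im[y0:y1,x0:x1,::-1],None,fx=k,fy=k,interpolation=cv2.INTER_CUBIC)
a=crop(205,195,305,320,4);b=crop(335,195,435,320,4)
cv2.imwrite('pics/crop1.png',np.hstack([a,b]))
```

```text
mark_w [244.1 290.2] [236 283  18  16 225] [[236.0, 283.0], [253.0, 283.0], [253.0, 298.0], [236.0, 298.0]] [ 0.737 -0.157  0.026]
mark_o [383.1 306.2] [376 299  18  17 165] [[376.0, 299.0], [393.0, 299.0], [393.0, 315.0], [376.0, 315.0]] [0.745 0.156 0.026]
tab_w2 [472.1 170.9] [468 157   9  29 204] [[468.0, 157.0], [476.0, 157.0], [476.0, 185.0], [468.0, 185.0]] [0.436 0.341 0.13 ]
tab_o2 [183.7 139.8] [172 130  25  21 294] [[170.0, 140.0], [192.0, 129.0], [197.0, 140.0], [176.0, 151.0]] [ 0.411 -0.346  0.13 ]
tab_w1 [366.  227.2] [362 213   9  28 193] [[362.0, 213.0], [370.0, 213.0], [370.0, 240.0], [362.0, 240.0]] [0.616 0.102 0.147]
tab_o1 [393.5 224.1] [388 211  12  27 208] [[387.0, 236.0], [389.0, 211.0], [400.0, 212.0], [398.0, 237.0]] [0.603 0.16  0.147]
```

View pics/crop1.png

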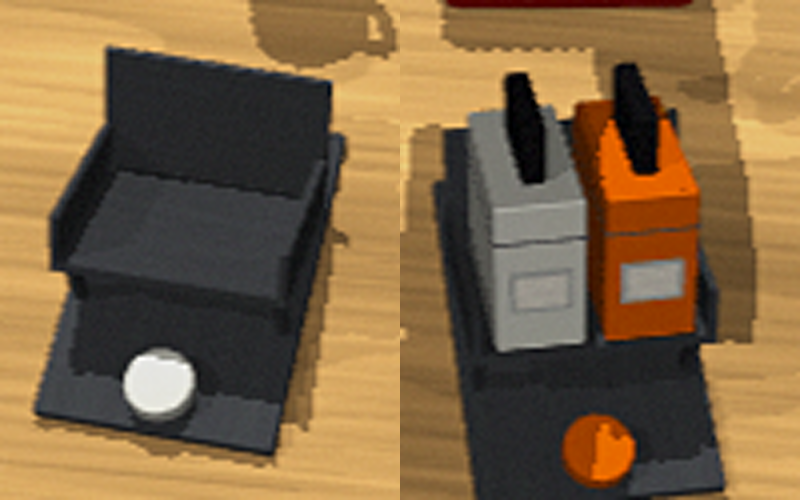

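Run:
```python
from h import *
c=dict(np.load('pics/scene0.npz'))
L=lambda p,q,z,n:(lambda a,b:print(n,a.round(3),b.round(3),'len',np.linalg.norm(b-a).round(3),'yaw(x-axis) deg',np.degrees(np.arctan2(-(b-a)[0],(b-a)[1])).round(1)))(onz(c,p,z),onz(c,q,z))
f=lambda x,y:(205+x/4,195+y/4); g=lambda x,y:(335+(x-400)/4,195+y/4)
L(f(108,47),f(331,82),.0888,'A back')
L(f(35,414),f(275,453),.01,'A foot')
L(f(65,268),f(288,300),.075,'A floor front')
L(g(480,500),g(722,488),.01,'B foot')
L(g(495,348),g(585,345),.07,'w1 front');L(g(605,338),g(695,332),.07,'o1 front')
L(g(515,73),g(538,180),.147,'w1tab')
for n,p in(('mw',(244.5,290)),('mo',(384.5,306.5))): print(n,onz(c,p,.022).round(3))
s=dict(np.load('pics/side0.npz'))
for p in [(.61,.10,.15),(.41,-.346,.13),(.436,.341,.13),(.737,-.157,.026)]: print(proj(s,p).round(0))
w=bot.camera('wrist'); T=w['world_to_cam']; print(-T[:3,:3].T@T[:3,3],T[:3,:3].round(2),w['intrinsics'][0])
```

```text
A back [ 0.561 -0.207  0.089] [ 0.572 -0.076  0.089] len 0.132 yaw(x-axis) deg -4.7
A foot [ 0.758 -0.225  0.01 ] [ 0.767 -0.087  0.01 ] len 0.139 yaw(x-axis) deg -4.0
A floor front [ 0.695 -0.209  0.075] [ 0.702 -0.084  0.075] len 0.125 yaw(x-axis) deg -3.3
B foot [0.777 0.096 0.01 ] [0.757 0.229 0.01 ] len 0.135 yaw(x-axis) deg 8.3
w1 front [0.711 0.097 0.07 ] [0.705 0.145 0.07 ] len 0.049 yaw(x-axis) deg 7.5
o1 front [0.7   0.156 0.07 ] [0.691 0.205 0.07 ] len 0.05 yaw(x-axis) deg 9.5
w1tab [0.582 0.095 0.147] [0.646 0.111 0.147] len 0.065 yaw(x-axis) deg -76.3
mw [ 0.735 -0.157  0.022]
mo [0.744 0.159 0.022]
[329. 130.]
[326. 298.]
[241. 103.]
[416. 215.]
[0.49965884 0.083187   0.37234798] [[ 1.    0.   -0.  ]
 [ 0.   -0.95  0.32]
 [-0.   -0.32 -0.95]] [291.9470628    0.         327.17425714]
```

Emit:
play_rows --motion '[{"fingers": 0,"translation": [3,-3,0],"roll": -7},{"fingers": 0,"translation": [6,-6,0],"roll": -14},{"fingers": 0,"translation": [8,-8,0],"roll": -21},{"fingers": 0,"translation": [10,-10,0],"roll": -28}]'

```text
clock: 0.48
eef_pos: [0.6009, 0.1014, 0.2447]
tool_rot: [0.97, 0.245, -0.0, -0.0]
ft_force: [-0.1, -0.8, 1.2]
grip_width: 0.0431
```

```bash
python3 -c "
from h import *
o=bot.get_obs();print(o['joint_pos'],o['eef_pos'],o['tool_rot'],o['grip_width'])"
```

```text
[1.67145992e-01 4.64333731e-01 3.25593983e-01 1.43270671e+00
 6.65788457e-05 1.24278248e+00] [0.60090826 0.10140488 0.24466398] [ 9.69508272e-01  2.45058367e-01 -3.21341533e-04 -5.93000427e-05] 0.04310973984120844
```

Emit:
play_rows --motion '[{"fingers": 0,"translation": [0,0,-1],"roll": -7},{"fingers": 0,"translation": [0,0,-3],"roll": -14},{"fingers": 0,"translation": [0,0,-3],"roll": -21},{"fingers": 0,"translation": [0,0,-3],"roll": -28},{"fingers": 0,"translation": [0,0,-3],"roll": -35},{"fingers": 0,"translation": [0,0,-3],"roll": -42},{"fingers": 0,"translation": [0,0,-3],"roll": -49},{"fingers": 0,"translation": [0,0,-3],"roll": -56},{"fingers": 0,"translation": [0,0,-3],"roll": -63},{"fingers": 0,"translation": [0,0,-3],"roll": -70},{"fingers": 0,"translation": [0,0,-3],"roll": -70}]'

```text
clock: 1.4
eef_pos: [0.5998, 0.1, 0.2748]
tool_rot: [0.655, 0.755, -0.0, -0.0]
ft_force: [-0.2, 0.4, -0.9]
grip_width: 0.0426
```

```bash
python3 -c "
from h import *
o=bot.get_obs();print(o['joint_pos'],o['eef_pos'],o['tool_rot'],o['grip_width'])
snap('wrist','w1')"
```

```text
[ 1.65132323e-01  4.56416870e-01  3.90380223e-01  1.50582650e+00
 -1.15487477e-05  2.35975435e-02] [0.59980076 0.09995332 0.27475939] [ 6.55338476e-01  7.55335156e-01 -4.14717651e-04 -3.35508985e-04] 0.04255810852639952
```

View pics/w1.png

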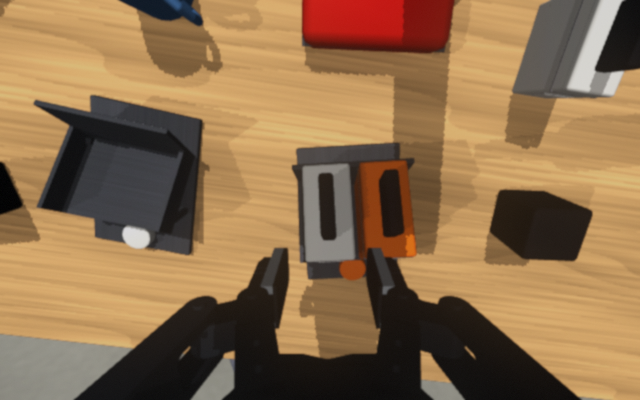

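Wrist view from above the orange rack: white_1's tab is at about (327,207), orange_1's tab at (391,202), and the empty rack is at left (125,165). I'll measure the tabs and the rack features.

Run:
```python
from h import *
c=dict(np.load('pics/w1.npz'));im=c['pixels'];V=im.max(2)
def tab(x0,y0,x1,y1):
    m=(V[y0:y1,x0:x1]<60).astype(np.uint8); n,l,s,ce=cv2.connectedComponentsWithStats(m); i=1+np.argmax(s[1:,4])
    p=(np.argwhere(l==i)[:,::-1]+[x0,y0]).astype(np.float32); return cv2.minAreaRect(p),s[i]
for n,b in (('w1',(308,166,346,252)),('o1',(366,166,408,250))):
    r,s=tab(*b); bp=cv2.boxPoints(r); bp=bp[np.argsort(bp[:,1])]; t=bp[:2].mean(0);d=bp[2:].mean(0)
    a=onz(c,t,.142);e=onz(c,d,.172); print(n,r,'ctr',onz(c,(t+d)/2,.157).round(4),a.round(4),e.round(4),np.degrees(np.arctan2(e[1]-a[1],e[0]-a[0])).round(1))
for n,u,z in(('A back top L',(36,101),.089),('A back top R',(188,152),.089),('markerW',(136,236),.024),('markerO',(352,269),.024),('A front L',(40,207),.070),('A front R',(158,232),.070)): print(n,onz(c,u,z).round(4))
```

```text
w1 ((326.9526672363281, 206.43545532226562), (65.42430114746094, 14.252596855163574), 87.45519256591797) ctr [0.6053 0.1008 0.157 ] [0.5794 0.0958 0.142 ] [0.6298 0.1055 0.172 ] 11.0
o1 ((390.6598815917969, 202.75820922851562), (66.09109497070312, 20.189470291137695), 84.80557250976562) ctr [0.5938 0.1565 0.157 ] [0.5678 0.1513 0.142 ] [0.6185 0.1613 0.172 ] 11.1
A back top L [ 0.5585 -0.204   0.089 ]
A back top R [ 0.5891 -0.052   0.089 ]
markerW [ 0.7356 -0.1557  0.024 ]
markerO [0.7457 0.1586 0.024 ]
A front L [ 0.686  -0.2384  0.07  ]
A front R [ 0.6996 -0.0986  0.07  ]
```

Emit:
play_rows --motion '[{"fingers": 0,"translation": [0.1,0.8,3.5],"roll": -1.5},{"fingers": 0,"translation": [0.1,0.8,7],"roll": -1.5},{"fingers": 0,"translation": [0.1,0.8,10],"roll": -1.5},{"fingers": 0,"translation": [0.1,0.8,12],"roll": -1.5},{"fingers": 0,"translation": [0.1,0.8,13],"roll": -1.5},{"fingers": 0,"translation": [0.1,0.8,13],"roll": -1.5},{"fingers": 1,"translation": [0.1,0.8,13],"roll": -1.5},{"fingers": 1,"translation": [0.1,0.8,13],"roll": -1.5},{"fingers": 1,"translation": [0.1,0.8,13],"roll": -1.5},{"fingers": 1,"translation": [0.1,0.8,13],"roll": -1.5},{"fingers": 1,"translation": [0.1,0.8,13],"roll": -1.5}]'

```text
clock: 2.37
eef_pos: [0.6095, 0.1022, 0.1479]
tool_rot: [0.646, 0.763, 0.002, 0.002]
ft_force: [0.6, -0.8, 6.1]
grip_width: 0.0134
```

Emit:
play_rows --motion '[{"fingers": 1,"translation": [0,0,-1],"roll": 0},{"fingers": 1,"translation": [0,0,-2],"roll": 0},{"fingers": 1,"translation": [0,0,-3.5],"roll": 0},{"fingers": 1,"translation": [0,0,-5],"roll": 0},{"fingers": 1,"translation": [0,0,-7],"roll": 0},{"fingers": 1,"translation": [0,0,-9],"roll": 0},{"fingers": 1,"translation": [0,0,-11],"roll": 0},{"fingers": 1,"translation": [0,0,-13],"roll": 0},{"fingers": 1,"translation": [0,0,-13],"roll": 0}]'

```text
clock: 3.12
eef_pos: [0.6092, 0.1025, 0.2807]
tool_rot: [0.646, 0.763, 0.003, 0.002]
ft_force: [0.9, -0.7, -0.5]
grip_width: 0.0132
```

```bash
python3 -c "
from h import *
o=bot.get_obs();print(o['joint_pos'],o['eef_pos'],o['ft_force'])
c=snap('side','s2');cv2.imwrite('pics/s2c.png',cv2.resize(c['pixels'][40:240,230:480,::-1],None,fx=3,fy=3))"
```

```text
[1.66531814e-01 4.69857480e-01 4.26521628e-01 1.51958668e+00
 2.38452701e-04 7.90299501e-04] [0.60924546 0.10247719 0.28069075] [ 0.89846201 -0.65327391 -0.49696417]
```

View pics/s2c.png

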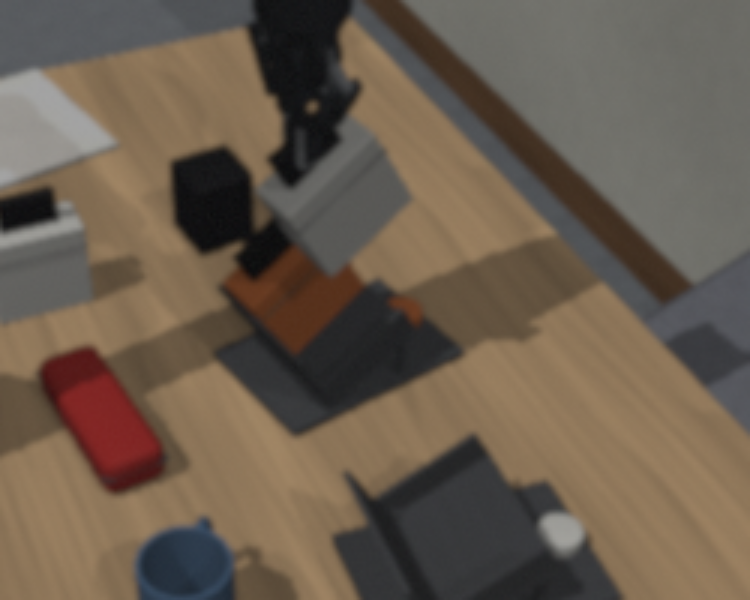

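Emit:
play_rows --motion '[{"fingers": 1,"translation": [-1,-0.2,0],"roll": 1},{"fingers": 1,"translation": [-3,-0.6,0],"roll": 3},{"fingers": 1,"translation": [-6,-1.2,0],"roll": 5},{"fingers": 1,"translation": [-9,-1.8,0],"roll": 7},{"fingers": 1,"translation": [-12,-2.4,0],"roll": 9},{"fingers": 1,"translation": [-15,-3,0],"roll": 11},{"fingers": 1,"translation": [-18,-3.6,0],"roll": 13},{"fingers": 1,"translation": [-21,-4.2,0],"roll": 13.8},{"fingers": 1,"translation": [-24,-4.7,0],"roll": 13.8},{"fingers": 1,"translation": [-26,-5.1,0],"roll": 13.8},{"fingers": 1,"translation": [-27.2,-5.3,0],"roll": 13.8},{"fingers": 1,"translation": [-27.2,-5.3,0],"roll": 13.8}]'

```text
clock: 4.17
eef_pos: [0.5991, -0.1779, 0.2731]
tool_rot: [0.735, 0.678, -0.001, -0.001]
ft_force: [-0.8, 0.0, -2.0]
grip_width: 0.0132
```

```bash
python3 -c "
from h import *
o=bot.get_obs();print(o['joint_pos'],o['eef_pos'],o['ft_force'])
c=snap('scene','s3');s=snap('wrist','s3w');cv2.imwrite('pics/s3c.png',np.hstack([cv2.resize(c['pixels'][180:320,180:320,::-1],(400,400)),s['pixels'][0:400,120:520,::-1]]))"
```

```text
[-2.88272499e-01  4.96489039e-01  4.49448531e-01  1.52736325e+00
 -8.24884435e-04 -2.08579403e-01] [ 0.59905795 -0.17788919  0.27312808] [-0.82009246  0.02935423 -1.98435303]
```

View pics/s3c.png

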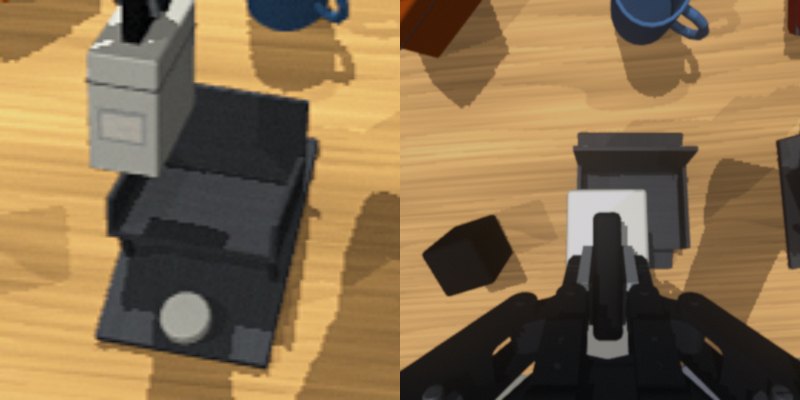

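Run:
```python
from h import *
c=dict(np.load('pics/s3w.npz'))
for z,a,b in((.0888,(296,148),(416,150)),(.01,(298,133.5),(402,134.5))):
    p,q=onz(c,a,z),onz(c,b,z); d=q-p; print(p.round(4),q.round(4),((p+q)/2).round(4),np.linalg.norm(d).round(4),np.degrees(np.arctan2(-d[0],d[1])).round(1))
print(bot.get_obs()['eef_pos'])
```

```text
[ 0.5601 -0.2057  0.0888] [ 0.5722 -0.0781  0.0888] [ 0.5661 -0.1419  0.0888] 0.1282 -5.4
[ 0.5524 -0.21    0.01  ] [ 0.5644 -0.0737  0.01  ] [ 0.5584 -0.1418  0.01  ] 0.1368 -5.0
[ 0.59974147 -0.17477559  0.27397906]
```

Emit:
play_rows --motion '[{"fingers": 1,"translation": [0,0.6,2],"roll": 0.5},{"fingers": 1,"translation": [0,0.6,4],"roll": 0.5},{"fingers": 1,"translation": [0,0.6,6],"roll": 0.5},{"fingers": 1,"translation": [0,0.6,8],"roll": 0.5},{"fingers": 1,"translation": [0,0.6,9.5],"roll": 0.5},{"fingers": 1,"translation": [0,0.6,10.5],"roll": 0.5},{"fingers": 1,"translation": [0,0.6,11],"roll": 0.5},{"fingers": 1,"translation": [0,0.6,11],"roll": 0.5}]'

```text
clock: 4.93
eef_pos: [0.6058, -0.174, 0.1641]
tool_rot: [0.736, 0.677, -0.001, -0.001]
ft_force: [-0.2, -1.3, -1.9]
grip_width: 0.013
```

Emit:
play_rows --motion '[{"fingers": 1,"translation": [0,-0.3,0.3],"roll": 0},{"fingers": 1,"translation": [0,-0.6,0.7],"roll": 0},{"fingers": 1,"translation": [0,-0.9,1.0],"roll": 0},{"fingers": 1,"translation": [0,-1.1,1.2],"roll": 0},{"fingers": 1,"translation": [0,-1.1,1.2],"roll": 0}]'

```text
clock: 5.35
eef_pos: [0.5946, -0.1744, 0.1532]
tool_rot: [0.736, 0.677, -0.0, -0.0]
ft_force: [-0.3, -0.3, -1.9]
grip_width: 0.0133
```

Emit:
play_rows --motion '[{"fingers": 1,"translation": [0,-0.2,0.2],"roll": 0},{"fingers": 1,"translation": [0,-0.3,0.4],"roll": 0},{"fingers": 1,"translation": [0,-0.4,0.5],"roll": 0},{"fingers": 1,"translation": [0,-0.4,0.5],"roll": 0}]'

```text
clock: 5.68
eef_pos: [0.5914, -0.1742, 0.1485]
tool_rot: [0.736, 0.677, 0.0, 0.0]
ft_force: [-0.2, 0.9, -0.5]
grip_width: 0.0129
```

Emit:
play_rows --motion '[{"fingers": 1,"translation": [0,-0.1,0.2],"roll": 0},{"fingers": 1,"translation": [0,-0.2,0.3],"roll": 0},{"fingers": 1,"translation": [0,-0.3,0.3],"roll": 0},{"fingers": 1,"translation": [0,-0.3,0.3],"roll": 0}]'

```text
clock: 6.02
eef_pos: [0.5901, -0.1741, 0.1475]
tool_rot: [0.736, 0.677, 0.002, 0.002]
ft_force: [-0.3, 0.7, 6.5]
grip_width: 0.0129
```

Emit:
play_rows --motion '[{"fingers": 1,"translation": [0,-0.2,0.1],"roll": 0},{"fingers": 1,"translation": [0,-0.4,0.2],"roll": 0},{"fingers": 1,"translation": [0,-0.6,0.3],"roll": 0},{"fingers": 1,"translation": [0,-0.6,0.3],"roll": 0}]'

```text
clock: 6.35
eef_pos: [0.5889, -0.1742, 0.1477]
tool_rot: [0.736, 0.677, 0.005, 0.007]
ft_force: [7.3, 0.6, 10.5]
grip_width: 0.0129
```

Emit:
play_rows --motion '[{"fingers": 0.3,"translation": [0,0,0],"roll": 0},{"fingers": 0,"translation": [0,0,0],"roll": 0},{"fingers": 0,"translation": [0,0,0],"roll": 0},{"fingers": 0,"translation": [0,0,-1],"roll": 0},{"fingers": 0,"translation": [0,0,-3],"roll": 0},{"fingers": 0,"translation": [0,0,-6],"roll": 0},{"fingers": 0,"translation": [0,0,-9],"roll": 0},{"fingers": 0,"translation": [0,0,-12],"roll": 0},{"fingers": 0,"translation": [0,0,-15],"roll": 0},{"fingers": 0,"translation": [0,0,-15],"roll": 0}]'

```text
clock: 7.18
eef_pos: [0.5845, -0.1741, 0.2998]
tool_rot: [0.736, 0.677, 0.003, 0.005]
ft_force: [0.2, -0.6, 1.3]
grip_width: 0.0427
```

```bash
python3 -c "
from h import *
o=bot.get_obs();print(o['joint_pos'],o['eef_pos'],o['ft_force'])
c=snap('scene','s4');s=snap('wrist','s4w');cv2.imwrite('pics/s4c.png',np.hstack([cv2.resize(c['pixels'][180:320,180:320,::-1],(400,400)),s['pixels'][0:400,120:520,::-1]]))"
```

```text
[-2.89428009e-01  4.48842053e-01  4.42532028e-01  1.55338649e+00
 -8.89444623e-05 -2.05495659e-01] [ 0.58446452 -0.17407454  0.29979292] [ 0.2068426  -0.56511338  1.30621252]
```

View pics/s4c.png

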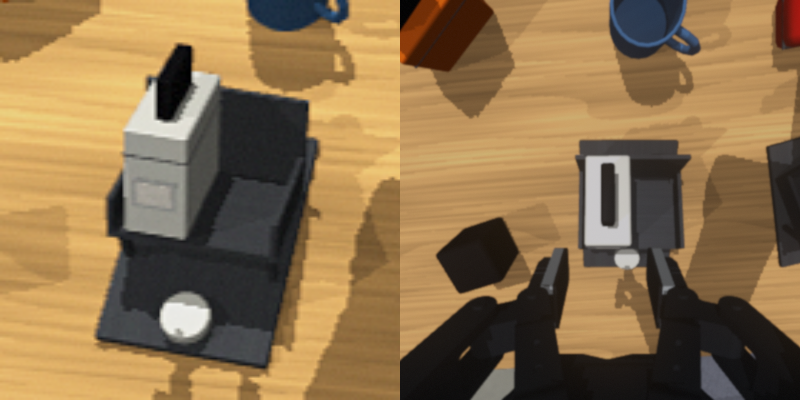

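White_1 stands square in the white rack: scene crop ≈(165,160), wrist ≈(607,200). The slot beside it is free. Next is orange_2.

Run:
```python
from h import *
c=dict(np.load('pics/scene0.npz'))
for n,a,b in(('o2',(173,143),(194.5,132)),('w2',(472,158),(472,183))):
    p,q=onz(c,a,.13),onz(c,b,.13);d=q-p;print(n,p.round(3),q.round(3),np.linalg.norm(d).round(3),np.degrees(np.arctan2(d[1],d[0])).round(1))
```

```text
o2 [ 0.423 -0.37   0.13 ] [ 0.385 -0.325  0.13 ] 0.058 130.6
w2 [0.399 0.342 0.13 ] [0.47  0.339 0.13 ] 0.071 -3.0
```

Emit:
play_rows --motion '[{"fingers": 0,"translation": [-2,-2,0],"roll": 6},{"fingers": 0,"translation": [-5,-4,0],"roll": 13},{"fingers": 0,"translation": [-8,-7,0],"roll": 20},{"fingers": 0,"translation": [-11,-10,0],"roll": 27},{"fingers": 0,"translation": [-14,-12,0],"roll": 34},{"fingers": 0,"translation": [-17,-14.5,0],"roll": 41},{"fingers": 0,"translation": [-18.8,-16.5,0],"roll": 44.6},{"fingers": 0,"translation": [-18.8,-16.5,0],"roll": 44.6},{"fingers": 0,"translation": [-18.8,-16.5,0],"roll": 44.6}]'

```text
clock: 8.03
eef_pos: [0.4005, -0.3473, 0.2909]
tool_rot: [0.938, 0.346, -0.001, -0.002]
ft_force: [0.5, 0.6, 0.5]
grip_width: 0.0426
```

```bash
cat > m.py <<'E'
from h import *
# tab on a standing box: black blob ringed by box colour, in wrist image
def meas(f,col):
    c=snap('wrist',f);im=c['pixels'];hsv=cv2.cvtColor(im,cv2.COLOR_RGB2HSV);V=hsv[...,2]
    m=((hsv[...,0]<14)&(hsv[...,1]>150)&(V>70)) if col=='o' else ((hsv[...,1]<45)&(V>95))
    m=cv2.morphologyEx(m.astype(np.uint8),cv2.MORPH_OPEN,np.ones((3,3)))
    n,l,s,ce=cv2.connectedComponentsWithStats(m); i=1+np.argmax(s[1:,4]); print('box blob',s[i],ce[i])
    hull=cv2.convexHull(np.argwhere(l==i)[:,::-1].astype(np.int32)); h=np.zeros(V.shape,np.uint8);cv2.fillConvexPoly(h,hull,1)
    k=((h>0)&(V<55)).astype(np.uint8); n,l,s,ce=cv2.connectedComponentsWithStats(k); i=1+np.argmax(s[1:,4])
    p=np.argwhere(l==i)[:,::-1].astype(np.float32); r=cv2.minAreaRect(p);b=cv2.boxPoints(r); print('tab',s[i],np.round(r[0],1),np.round(r[1],1),b.round(0).tolist())
    e=[onz(c,x,.125) for x in b]; L=[np.linalg.norm(e[1]-e[0]),np.linalg.norm(e[2]-e[1])]; d=(e[1]-e[0]) if L[0]>L[1] else (e[2]-e[1])
    print('ctr',np.mean(e,0).round(4),'LxW',np.round(L,3),'axis deg',np.degrees(np.arctan2(d[1],d[0])).round(1))
    o=bot.get_obs();q=o['tool_rot'];print(o['eef_pos'].round(4),'psi',np.degrees(2*np.arctan2(q[1],q[0])).round(1),o['joint_pos'].round(2))
E
python3 -c "
from m import *
meas('o2','o')"
```

```text
box blob [   0  320  101   80 5112] [ 38.27190923 368.8221831 ]Traceback (most recent call last):
  File "<string>", line 3, in <module>
    meas('o2','o')
    ~~~~^^^^^^^^^^
  File "m.py", line 9, in meas
    k=((h>0)&(V<55)).astype(np.uint8); n,l,s,ce=cv2.connectedComponentsWithStats(k); i=1+np.argmax(s[1:,4])
                                                                                         ~~~~~~~~~^^^^^^^^^
    return _wrapfunc(a, 'argmax', axis=axis, out=out, **kwds)
    return bound(*args, **kwds)
ValueError: attempt to get argmax of an empty sequence
```

View pics/o2.png

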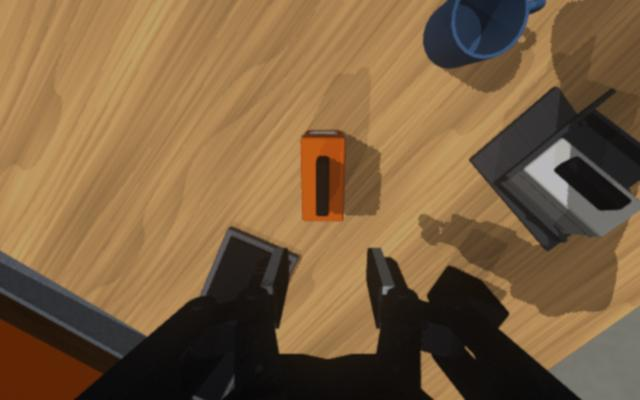

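orange_2's tab is at (322,186), aligned with the jaws. The mask picked up the orange shelf at the lower left (40,370), so I'm restricting the region.

```bash
sed -i "s/def meas(f,col):/def meas(f,col,roi):/; s/    m=cv2.morph/    z=np.zeros_like(m);z[roi[1]:roi[3],roi[0]:roi[2]]=1;m=m\&z\n    m=cv2.morph/" m.py; python3 -c "
from m import *
meas('o2','o',(250,80,420,250))"
```

```text
box blob [ 299  130   46   91 3079] [321.54758038 174.3514128 ]
tab [316 157  12  58 630] [321.5 185.5] [57. 11.] [[316.0, 157.0], [327.0, 157.0], [327.0, 214.0], [316.0, 214.0]]
ctr [ 0.3972 -0.3505  0.125 ] LxW [0.011 0.062] axis deg -49.4
[ 0.4022 -0.3463  0.2912] psi 40.6 [-0.71  0.29  0.19  1.47  0.    0.15]
```

Emit:
play_rows --motion '[{"fingers": 0,"translation": [-0.6,0,4],"roll": 0},{"fingers": 0,"translation": [-0.6,0,8],"roll": 0},{"fingers": 0,"translation": [-0.6,0,12],"roll": 0},{"fingers": 0,"translation": [-0.6,0,15],"roll": 0},{"fingers": 0,"translation": [-0.6,0,16.7],"roll": 0},{"fingers": 0,"translation": [-0.6,0,17.2],"roll": 0},{"fingers": 0,"translation": [-0.6,0,17.2],"roll": 0},{"fingers": 1,"translation": [-0.6,0,17.2],"roll": 0},{"fingers": 1,"translation": [-0.6,0,17.2],"roll": 0},{"fingers": 1,"translation": [-0.6,0,17.2],"roll": 0},{"fingers": 1,"translation": [-0.6,0,17.2],"roll": 0},{"fingers": 1,"translation": [-0.6,0,17.2],"roll": 0}]'

```text
clock: 9.13
eef_pos: [0.3989, -0.3517, 0.1221]
tool_rot: [0.938, 0.347, 0.001, 0.002]
ft_force: [0.5, 0.3, 5.1]
grip_width: 0.0127
```

Emit:
play_rows --motion '[{"fingers": 1,"translation": [0,0,-1],"roll": 0},{"fingers": 1,"translation": [0,0,-3],"roll": 0},{"fingers": 1,"translation": [0,0,-6],"roll": 0},{"fingers": 1,"translation": [0,0,-9],"roll": 0},{"fingers": 1,"translation": [0,0,-12],"roll": 0},{"fingers": 1,"translation": [0,0,-15],"roll": 0},{"fingers": 1,"translation": [0,0,-17.5],"roll": 0},{"fingers": 1,"translation": [0,0,-18.1],"roll": 0}]'

```text
clock: 9.8
eef_pos: [0.3986, -0.3518, 0.3064]
tool_rot: [0.938, 0.347, 0.002, 0.003]
ft_force: [0.4, -0.1, -2.5]
grip_width: 0.0126
```

Emit:
play_rows --motion '[{"fingers": 1,"translation": [1,-0.4,0],"roll": -2},{"fingers": 1,"translation": [3,-1.1,0],"roll": -5},{"fingers": 1,"translation": [6,-2.2,0],"roll": -9},{"fingers": 1,"translation": [9,-3.3,0],"roll": -13},{"fingers": 1,"translation": [12,-4.4,0],"roll": -17},{"fingers": 1,"translation": [15,-5.5,0],"roll": -21},{"fingers": 1,"translation": [18,-6.6,0],"roll": -25},{"fingers": 1,"translation": [21,-7.7,0],"roll": -29},{"fingers": 1,"translation": [24,-8.8,0],"roll": -33},{"fingers": 1,"translation": [27,-9.9,0],"roll": -37},{"fingers": 1,"translation": [30,-11,0],"roll": -41},{"fingers": 1,"translation": [33,-12.1,0],"roll": -45},{"fingers": 1,"translation": [36,-13.2,0],"roll": -49},{"fingers": 1,"translation": [39,-14.3,0],"roll": -53},{"fingers": 1,"translation": [42,-15.4,0],"roll": -56},{"fingers": 1,"translation": [45,-16.5,0],"roll": -58.6},{"fingers": 1,"translation": [47.5,-17.4,0],"roll": -58.6},{"fingers": 1,"translation": [49,-18,0],"roll": -58.6},{"fingers": 1,"translation": [49.5,-18.2,0],"roll": -58.6},{"fingers": 1,"translation": [49.5,-18.2,0],"roll": -58.6}]'

```text
clock: 11.47
eef_pos: [0.6544, 0.1114, 0.2979]
tool_rot: [0.647, 0.763, -0.002, -0.002]
ft_force: [-1.4, -0.1, -2.4]
grip_width: 0.0128
```

```bash
python3 -c "
from h import *
c=snap('scene','s5');s=snap('wrist','s5w')
cv2.imwrite('pics/s5c.png',np.hstack([cv2.resize(c['pixels'][180:320,320:460,::-1],(400,400)),s['pixels'][0:400,120:520,::-1]]))
o=bot.get_obs();q=o['tool_rot'];print(o['eef_pos'].round(4),'psi',np.degrees(2*np.arctan2(q[1],q[0])).round(1),o['joint_pos'].round(2),o['ft_force'])"
```

```text
[0.6543 0.109  0.2997] psi 99.2 [ 0.17  0.59  0.68  1.66 -0.    0.  ] [-0.79060549  0.59128461 -2.5739861 ]
```

View pics/s5c.png

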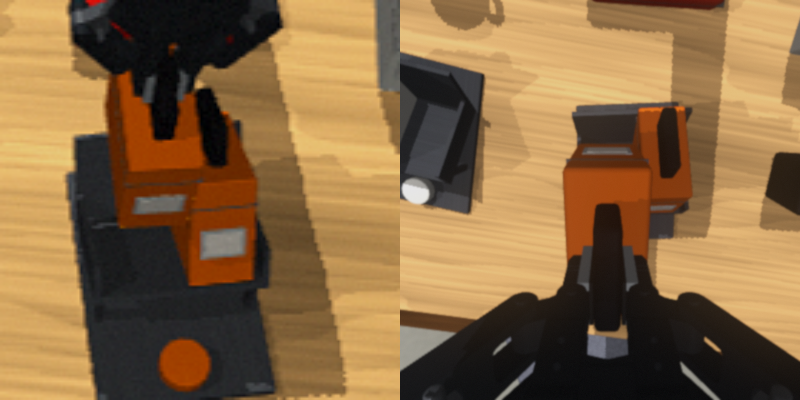

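Emit:
play_rows --motion '[{"fingers": 1,"translation": [0.2,0,2],"roll": 0},{"fingers": 1,"translation": [0.2,0,4],"roll": 0},{"fingers": 1,"translation": [0.2,0,6],"roll": 0},{"fingers": 1,"translation": [0.2,0,8],"roll": 0},{"fingers": 1,"translation": [0.2,0,9.5],"roll": 0},{"fingers": 1,"translation": [0.2,0,10.3],"roll": 0},{"fingers": 1,"translation": [0.2,0,10.5],"roll": 0},{"fingers": 1,"translation": [0.2,0,10.5],"roll": 0},{"fingers": 1,"translation": [0.2,0,10.5],"roll": 0}]'

```text
clock: 12.32
eef_pos: [0.6553, 0.111, 0.1977]
tool_rot: [0.648, 0.761, 0.001, 0.001]
ft_force: [0.7, -0.1, -2.6]
grip_width: 0.0126
```

Emit:
play_rows --motion '[{"fingers": 1,"translation": [0,-0.2,0.2],"roll": 0},{"fingers": 1,"translation": [0,-0.5,0.5],"roll": 0},{"fingers": 1,"translation": [0,-0.7,0.8],"roll": 0},{"fingers": 1,"translation": [0,-0.7,0.8],"roll": 0},{"fingers": 1,"translation": [0,-0.7,0.8],"roll": 0}]'

```text
clock: 12.73
eef_pos: [0.6476, 0.1104, 0.1883]
tool_rot: [0.648, 0.762, -0.0, -0.0]
ft_force: [0.1, 0.0, -2.7]
grip_width: 0.0128
```

Emit:
play_rows --motion '[{"fingers": 1,"translation": [0,-0.3,0.3],"roll": 0},{"fingers": 1,"translation": [0,-0.6,0.6],"roll": 0},{"fingers": 1,"translation": [0,-0.9,0.8],"roll": 0},{"fingers": 1,"translation": [0,-1.1,1.0],"roll": 0},{"fingers": 1,"translation": [0,-1.1,1.0],"roll": 0}]'

```text
clock: 13.15
eef_pos: [0.6423, 0.1097, 0.1832]
tool_rot: [0.648, 0.762, 0.006, 0.005]
ft_force: [6.4, 1.9, 6.8]
grip_width: 0.0126
```

Emit:
play_rows --motion '[{"fingers": 1,"translation": [0,-0.3,0.2],"roll": 0},{"fingers": 1,"translation": [0,-0.6,0.4],"roll": 0},{"fingers": 1,"translation": [0,-0.9,0.6],"roll": 0},{"fingers": 1,"translation": [0,-1.1,0.7],"roll": 0},{"fingers": 1,"translation": [0,-1.1,0.7],"roll": 0}]'

```text
clock: 13.57
eef_pos: [0.6307, 0.1077, 0.1764]
tool_rot: [0.648, 0.762, 0.005, 0.005]
ft_force: [3.8, 0.7, 8.1]
grip_width: 0.0124
```

Emit:
play_rows --motion '[{"fingers": 1,"translation": [0,-0.3,0.25],"roll": 0},{"fingers": 1,"translation": [0,-0.6,0.5],"roll": 0},{"fingers": 1,"translation": [0,-0.9,0.8],"roll": 0},{"fingers": 1,"translation": [0,-1.1,1.0],"roll": 0},{"fingers": 1,"translation": [0,-1.1,1.0],"roll": 0}]'

```text
clock: 13.98
eef_pos: [0.618, 0.1056, 0.1659]
tool_rot: [0.648, 0.762, 0.004, 0.003]
ft_force: [-0.8, 0.6, 10.9]
grip_width: 0.0127
```

```bash
python3 -c "
from h import *
c=snap('side','s6');d=snap('scene','s6b')
cv2.imwrite('pics/s6c.png',np.hstack([cv2.resize(c['pixels'][60:200,270:410,::-1],(400,400)),cv2.resize(d['pixels'][180:320,320:460,::-1],(400,400))]))"
```

```text
(no output)
```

View pics/s6c.png

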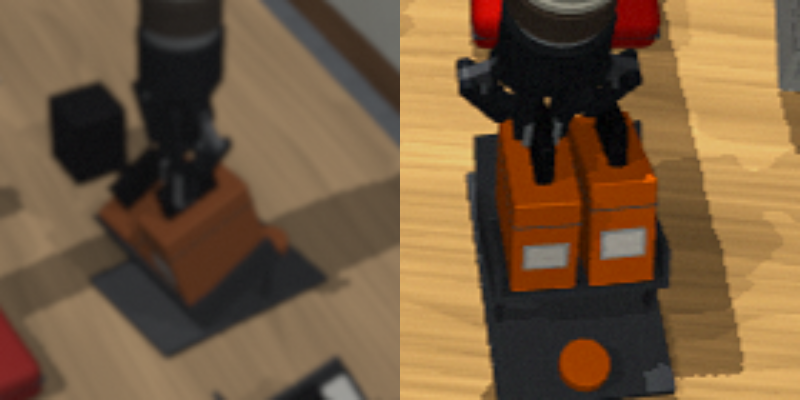

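The box is pivoting in the grip as planned: it is nearly at the seat's lean and parallel to orange_1. I'll finish the arc.

Emit:
play_rows --motion '[{"fingers": 1,"translation": [0,-0.3,0.3],"roll": 0},{"fingers": 1,"translation": [0,-0.6,0.6],"roll": 0},{"fingers": 1,"translation": [0,-0.9,0.9],"roll": 0},{"fingers": 1,"translation": [0,-1.2,1.2],"roll": 0},{"fingers": 1,"translation": [0,-1.4,1.4],"roll": 0},{"fingers": 1,"translation": [0,-1.4,1.4],"roll": 0},{"fingers": 1,"translation": [0,-1.4,1.4],"roll": 0}]'

```text
clock: 14.67
eef_pos: [0.6032, 0.1032, 0.1499]
tool_rot: [0.648, 0.762, 0.002, 0.002]
ft_force: [-0.1, 1.6, 5.4]
grip_width: 0.0127
```

Emit:
play_rows --motion '[{"fingers": 1,"translation": [0,-0.2,0.2],"roll": 0},{"fingers": 1,"translation": [0,-0.4,0.4],"roll": 0},{"fingers": 1,"translation": [0,-0.5,0.5],"roll": 0},{"fingers": 1,"translation": [0,-0.5,0.5],"roll": 0}]'

```text
clock: 15.0
eef_pos: [0.6008, 0.1028, 0.1471]
tool_rot: [0.648, 0.762, 0.005, 0.004]
ft_force: [2.6, 1.0, 10.4]
grip_width: 0.0129
```

Emit:
play_rows --motion '[{"fingers": 0.4,"translation": [0,0.2,-0.2],"roll": 0},{"fingers": 0,"translation": [0,0.2,-0.3],"roll": 0},{"fingers": 0,"translation": [0,0.2,-0.3],"roll": 0},{"fingers": 0,"translation": [0,0.2,-1.3],"roll": 0},{"fingers": 0,"translation": [0,0.2,-3],"roll": 0},{"fingers": 0,"translation": [0,0.2,-6],"roll": 0},{"fingers": 0,"translation": [0,0.2,-9],"roll": 0},{"fingers": 0,"translation": [0,0.2,-12],"roll": 0},{"fingers": 0,"translation": [0,0.2,-15],"roll": 0},{"fingers": 0,"translation": [0,0.2,-15],"roll": 0}]'

```text
clock: 15.83
eef_pos: [0.6006, 0.1027, 0.2999]
tool_rot: [0.648, 0.762, 0.004, 0.004]
ft_force: [0.1, -0.1, 1.0]
grip_width: 0.0427
```

Run:
```python
from h import *
c=snap('wrist','s7w');im=c['pixels'];d=snap('scene','s7');o=bot.get_obs();q=o['tool_rot'];print(o['eef_pos'].round(4),'psi',np.degrees(2*np.arctan2(q[1],q[0])).round(1))
hsv=cv2.cvtColor(im,cv2.COLOR_RGB2HSV);V=hsv[...,2]
m=((hsv[...,0]<14)&(hsv[...,1]>150)&(V>60)).astype(np.uint8)
n,l,s,ce=cv2.connectedComponentsWithStats(m)
for i in range(1,n):
    if s[i,4]>150: print(s[i],ce[i].round(0))
k=(V<45).astype(np.uint8);n,l,s,ce=cv2.connectedComponentsWithStats(k)
for i in range(1,n):
    if 150<s[i,4]<3000 and s[i,1]<330:
        r=cv2.minAreaRect(np.argwhere(l==i)[:,::-1].astype(np.float32)); b=cv2.boxPoints(r);b=b[np.argsort(b[:,1])]
        a=onz(c,b[:2].mean(0),.142);e=onz(c,b[2:].mean(0),.172);print('dark',s[i],np.round(r[1],0),((a+e)/2).round(4),np.degrees(np.arctan2(*(e-a)[1::-1])).round(1))
```

```text
[0.5991 0.1025 0.2942] psi 99.2
[ 304    0  144   55 7054] [376.  24.]
[ 302  154  105  115 7321] [351. 206.]
dark [139   0  51  17 460] [51. 15.] [ 0.4691 -0.0494  0.157 ] 76.6
dark [ 576    0   64   75 2698] [37. 92.] [0.4336 0.3093 0.157 ] -20.7
dark [374 163  20  61 963] [60. 17.] [0.5937 0.1568 0.157 ] 10.8
dark [320 166  11  60 652] [10. 59.] [0.6053 0.1017 0.157 ] 9.2
```

Emit:
play_rows --motion '[{"fingers": 0,"translation": [2,-1,0],"roll": 3},{"fingers": 0,"translation": [5,-2.5,0],"roll": 6},{"fingers": 0,"translation": [8,-4,0],"roll": 9},{"fingers": 0,"translation": [11,-5.5,0],"roll": 12},{"fingers": 0,"translation": [14,-7,0],"roll": 12},{"fingers": 0,"translation": [17,-8.5,0],"roll": 12},{"fingers": 0,"translation": [20,-10,0],"roll": 12},{"fingers": 0,"translation": [23,-11.4,0],"roll": 12},{"fingers": 0,"translation": [25.5,-12.6,0],"roll": 12},{"fingers": 0,"translation": [26.1,-12.9,0],"roll": 12},{"fingers": 0,"translation": [26.1,-12.9,0],"roll": 12},{"fingers": 0,"translation": [26.1,-12.9,0],"roll": 12}]'

```text
clock: 16.93
eef_pos: [0.4291, 0.3389, 0.2912]
tool_rot: [0.724, 0.69, -0.001, 0.0]
ft_force: [-0.1, 0.7, 1.1]
grip_width: 0.0427
```

```bash
python3 -c "
from m import *
meas('w2','w',(230,60,430,255))"
```

```text
box blob [ 310  123   46   91 3019] [332.76482279 165.33554157]
tab [327 148  14  59 660] [334.  177.1] [58.2 11.8] [[327.0, 148.0], [338.0, 148.0], [341.0, 206.0], [330.0, 206.0]]
ctr [0.4211 0.3463 0.125 ] LxW [0.012 0.062] axis deg 0.8
[0.4297 0.3384 0.2914] psi 87.2 [ 0.67  0.32  0.24  1.49 -0.    0.72]
```

View pics/w2.png

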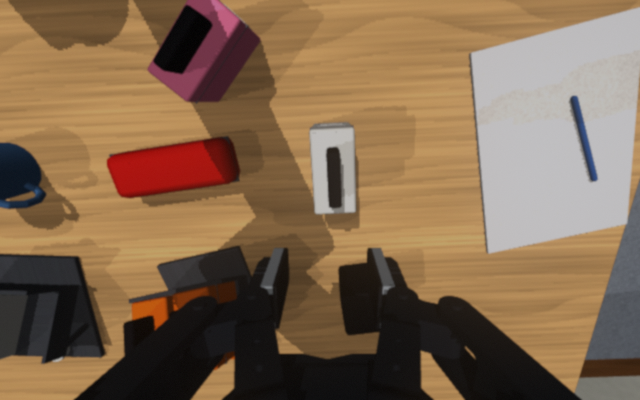

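Emit:
play_rows --motion '[{"fingers": 0,"translation": [0.7,-0.9,4],"roll": -3.3},{"fingers": 0,"translation": [0.7,-0.9,8],"roll": -3.3},{"fingers": 0,"translation": [0.7,-0.9,12],"roll": -3.3},{"fingers": 0,"translation": [0.7,-0.9,15],"roll": -3.3},{"fingers": 0,"translation": [0.7,-0.9,16.7],"roll": -3.3},{"fingers": 0,"translation": [0.7,-0.9,17.2],"roll": -3.3},{"fingers": 0,"translation": [0.7,-0.9,17.2],"roll": -3.3},{"fingers": 1,"translation": [0.7,-0.9,17.2],"roll": -3.3},{"fingers": 1,"translation": [0.7,-0.9,17.2],"roll": -3.3},{"fingers": 1,"translation": [0.7,-0.9,17.2],"roll": -3.3},{"fingers": 1,"translation": [0.7,-0.9,17.2],"roll": -3.3},{"fingers": 1,"translation": [0.7,-0.9,17.2],"roll": -3.3}]'

```text
clock: 17.98
eef_pos: [0.4222, 0.3475, 0.1223]
tool_rot: [0.704, 0.71, 0.002, 0.001]
ft_force: [0.7, -1.0, 5.6]
grip_width: 0.0128
```

Emit:
play_rows --motion '[{"fingers": 1,"translation": [0,0,-1],"roll": 0},{"fingers": 1,"translation": [0,0,-3],"roll": 0},{"fingers": 1,"translation": [0,0,-6],"roll": 0},{"fingers": 1,"translation": [0,0,-9],"roll": 0},{"fingers": 1,"translation": [0,0,-12],"roll": 0},{"fingers": 1,"translation": [0,0,-15],"roll": 0},{"fingers": 1,"translation": [0,0,-18],"roll": 0},{"fingers": 1,"translation": [0,0,-20],"roll": 0},{"fingers": 1,"translation": [0,0,-20],"roll": 0}]'

```text
clock: 18.73
eef_pos: [0.4218, 0.348, 0.3256]
tool_rot: [0.704, 0.71, 0.004, 0.0]
ft_force: [-0.5, -0.8, -1.9]
grip_width: 0.0125
```

Emit:
play_rows --motion '[{"fingers": 1,"translation": [-1,0.5,0],"roll": 0.5},{"fingers": 1,"translation": [-3,1.4,0],"roll": 1},{"fingers": 1,"translation": [-6,2.8,0],"roll": 2},{"fingers": 1,"translation": [-9,4.1,0],"roll": 3},{"fingers": 1,"translation": [-12,5.5,0],"roll": 4},{"fingers": 1,"translation": [-15,6.9,0],"roll": 5},{"fingers": 1,"translation": [-18,8.3,0],"roll": 5.5},{"fingers": 1,"translation": [-21,9.6,0],"roll": 5.5},{"fingers": 1,"translation": [-24,11,0],"roll": 5.5},{"fingers": 1,"translation": [-27,12.4,0],"roll": 5.5},{"fingers": 1,"translation": [-30,13.8,0],"roll": 5.5},{"fingers": 1,"translation": [-33,15.1,0],"roll": 5.5},{"fingers": 1,"translation": [-36,16.5,0],"roll": 5.5},{"fingers": 1,"translation": [-39,17.9,0],"roll": 5.5},{"fingers": 1,"translation": [-42,19.3,0],"roll": 5.5},{"fingers": 1,"translation": [-44.5,20.4,0],"roll": 5.5},{"fingers": 1,"translation": [-46,21.1,0],"roll": 5.5},{"fingers": 1,"translation": [-46.7,21.4,0],"roll": 5.5},{"fingers": 1,"translation": [-46.7,21.4,0],"roll": 5.5},{"fingers": 1,"translation": [-46.7,21.4,0],"roll": 5.5}]'

```text
clock: 20.4
eef_pos: [0.6381, -0.1181, 0.3184]
tool_rot: [0.737, 0.675, -0.001, -0.002]
ft_force: [0.3, 1.7, -2.1]
grip_width: 0.0127
```

```bash
python3 -c "
from h import *
o=bot.get_obs();q=o['tool_rot'];print(o['eef_pos'].round(4),'psi',np.degrees(2*np.arctan2(q[1],q[0])).round(1),o['joint_pos'].round(2),o['ft_force'])"
```

```text
[ 0.6381 -0.1181  0.3184] psi 85.0 [-0.18  0.56  0.67  1.68  0.   -0.1 ] [ 0.29875529  1.69902931 -2.08225201]
```

Emit:
play_rows --motion '[{"fingers": 1,"translation": [0,0,2],"roll": 0},{"fingers": 1,"translation": [0,0,4.5],"roll": 0},{"fingers": 1,"translation": [0,0,7],"roll": 0},{"fingers": 1,"translation": [0,0,9.5],"roll": 0},{"fingers": 1,"translation": [0,0,11.3],"roll": 0},{"fingers": 1,"translation": [0,0,12.3],"roll": 0},{"fingers": 1,"translation": [0,0,12.5],"roll": 0},{"fingers": 1,"translation": [0,0,12.5],"roll": 0},{"fingers": 1,"translation": [0,-0.3,12.8],"roll": 0},{"fingers": 1,"translation": [0,-0.6,13.1],"roll": 0},{"fingers": 1,"translation": [0,-0.6,13.1],"roll": 0}]'

```text
clock: 21.32
eef_pos: [0.6326, -0.1177, 0.1901]
tool_rot: [0.737, 0.676, 0.0, 0.0]
ft_force: [0.4, -0.1, -2.9]
grip_width: 0.0123
```

Emit:
play_rows --motion '[{"fingers": 1,"translation": [0,-0.3,0.3],"roll": 0},{"fingers": 1,"translation": [0,-0.6,0.6],"roll": 0},{"fingers": 1,"translation": [0,-0.9,0.8],"roll": 0},{"fingers": 1,"translation": [0,-1.1,1.0],"roll": 0},{"fingers": 1,"translation": [0,-1.1,1.0],"roll": 0}]'

```text
clock: 21.73
eef_pos: [0.6286, -0.1178, 0.1857]
tool_rot: [0.737, 0.676, 0.006, 0.008]
ft_force: [8.4, -1.7, 9.4]
grip_width: 0.0124
```

Emit:
play_rows --motion '[{"fingers": 1,"translation": [0,-0.3,0.2],"roll": 0},{"fingers": 1,"translation": [0,-0.6,0.4],"roll": 0},{"fingers": 1,"translation": [0,-0.9,0.6],"roll": 0},{"fingers": 1,"translation": [0,-1.1,0.7],"roll": 0},{"fingers": 1,"translation": [0,-1.1,0.7],"roll": 0}]'

```text
clock: 22.15
eef_pos: [0.6156, -0.1166, 0.1768]
tool_rot: [0.737, 0.676, 0.004, 0.006]
ft_force: [5.1, -0.7, 4.8]
grip_width: 0.0128
```

Emit:
play_rows --motion '[{"fingers": 1,"translation": [0,-0.3,0.25],"roll": 0},{"fingers": 1,"translation": [0,-0.6,0.5],"roll": 0},{"fingers": 1,"translation": [0,-0.9,0.8],"roll": 0},{"fingers": 1,"translation": [0,-1.1,1.0],"roll": 0},{"fingers": 1,"translation": [0,-1.1,1.0],"roll": 0}]'

```text
clock: 22.57
eef_pos: [0.6039, -0.1156, 0.1666]
tool_rot: [0.737, 0.676, 0.004, 0.005]
ft_force: [3.1, -0.4, 5.5]
grip_width: 0.0129
```

Emit:
play_rows --motion '[{"fingers": 1,"translation": [0,-0.3,0.3],"roll": 0},{"fingers": 1,"translation": [0,-0.6,0.6],"roll": 0},{"fingers": 1,"translation": [0,-0.9,0.9],"roll": 0},{"fingers": 1,"translation": [0,-1.2,1.2],"roll": 0},{"fingers": 1,"translation": [0,-1.4,1.5],"roll": 0},{"fingers": 1,"translation": [0,-1.4,1.5],"roll": 0},{"fingers": 1,"translation": [0,-1.4,1.5],"roll": 0}]'

```text
clock: 23.15
eef_pos: [0.5877, -0.1141, 0.1494]
tool_rot: [0.737, 0.676, 0.001, 0.002]
ft_force: [0.2, 0.4, 7.1]
grip_width: 0.0125
```

Emit:
play_rows --motion '[{"fingers": 1,"translation": [0,-0.2,0.2],"roll": 0},{"fingers": 1,"translation": [0,-0.4,0.4],"roll": 0},{"fingers": 1,"translation": [0,-0.4,0.5],"roll": 0},{"fingers": 1,"translation": [0,-0.4,0.5],"roll": 0}]'

```text
clock: 23.48
eef_pos: [0.5856, -0.114, 0.1471]
tool_rot: [0.737, 0.676, 0.003, 0.004]
ft_force: [0.4, 0.1, 15.1]
grip_width: 0.0127
```

Emit:
play_rows --motion '[{"fingers": 1,"translation": [0,-0.3,0],"roll": 0},{"fingers": 1,"translation": [0,-0.5,0],"roll": 0},{"fingers": 1,"translation": [0,-0.5,0],"roll": 0}]'

```text
clock: 23.73
eef_pos: [0.5846, -0.1139, 0.1473]
tool_rot: [0.737, 0.676, 0.006, 0.007]
ft_force: [10.6, -2.0, 7.7]
grip_width: 0.0128
```

Emit:
play_rows --motion '[{"fingers": 0.4,"translation": [0,0.1,-0.2],"roll": 0},{"fingers": 0,"translation": [0,0.2,-0.3],"roll": 0},{"fingers": 0,"translation": [0,0.2,-0.3],"roll": 0},{"fingers": 0,"translation": [0,0.2,-1.3],"roll": 0},{"fingers": 0,"translation": [0,0.2,-3],"roll": 0},{"fingers": 0,"translation": [0,0.2,-6],"roll": 0},{"fingers": 0,"translation": [0,0.2,-9],"roll": 0},{"fingers": 0,"translation": [0,0.2,-12],"roll": 0},{"fingers": 0,"translation": [0,0.2,-15],"roll": 0},{"fingers": 0,"translation": [0,0.2,-15],"roll": 0}]'

```text
clock: 24.57
eef_pos: [0.581, -0.1135, 0.2996]
tool_rot: [0.737, 0.676, 0.003, 0.004]
ft_force: [0.7, 0.9, 1.3]
grip_width: 0.0428
```

Run:
```python
from h import *
c=snap('wrist','s8w');d=snap('scene','s8')
V=c['pixels'].max(2)
k=(V<45).astype(np.uint8);n,l,s,ce=cv2.connectedComponentsWithStats(k)
for i in range(1,n):
    if 150<s[i,4]<3000 and s[i,1]<330:
        r=cv2.minAreaRect(np.argwhere(l==i)[:,::-1].astype(np.float32)); b=cv2.boxPoints(r);b=b[np.argsort(b[:,1])]
        a=onz(c,b[:2].mean(0),.142);e=onz(c,b[2:].mean(0),.172);print('dark',s[i],np.round(r[1],0),((a+e)/2).round(4),np.degrees(np.arctan2(*(e-a)[1::-1])).round(1))
cv2.imwrite('pics/s8c.png',np.hstack([cv2.resize(d['pixels'][180:330,190:450,::-1],(520,300)),c['pixels'][90:390:,180:460,::-1]]))
```

```text
dark [274   0  34  38 471] [27. 44.] [ 0.4282 -0.1343  0.157 ] -31.8
dark [  0  27  45  90 315] [89. 44.] [ 0.4528 -0.3612  0.157 ] -1.2
dark [303  42  35  22 224] [10. 39.] [ 0.4623 -0.1069  0.157 ] -65.8
dark [  0  50  29  57 861] [56. 28.] [ 0.4568 -0.37    0.157 ] 12.0
dark [ 450  125   99  130 2505] [ 66. 143.] [0.5838 0.0427 0.157 ] -34.4
dark [ 571  150   59   62 2230] [63. 38.] [0.5951 0.1475 0.157 ] 10.7
dark [ 517  166   48   61 1824] [61. 32.] [0.606 0.093 0.157] 9.0
dark [322 171  11  59 444] [58. 10.] [ 0.5897 -0.1143  0.157 ] -5.0
dark [262 172  17  59 433] [15. 57.] [ 0.5865 -0.1665  0.157 ] -12.4
```

View pics/s8c.png

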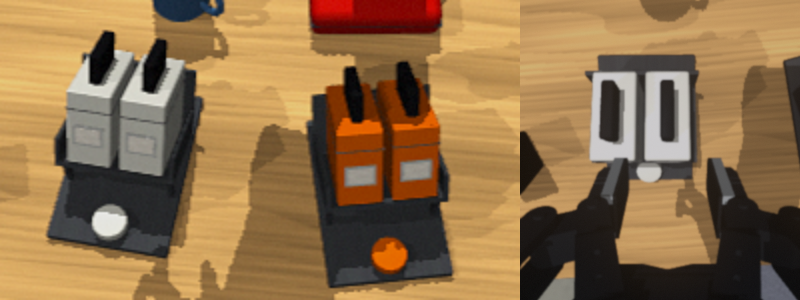

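The picture shows both racks correctly filled: white pair at (125,100) in the white-marker rack, orange pair at (385,140) in the orange-marker rack. white_1's tab reads −12°, while white_2's and the rack's read −5°. That may be a mask fragment, so I'll check it on the box outline before handing in.

Run:
```python
from h import *
c=dict(np.load('pics/s8w.npz'));im=c['pixels'];hsv=cv2.cvtColor(im,cv2.COLOR_RGB2HSV)
y=np.radians(-5);xh=np.array([np.cos(y),np.sin(y),0]);z=np.array([0,0,1.]);s30=.5;c30=3**.5/2
fx=c30*xh+s30*z;n=-s30*xh+c30*z;fy=np.cross(n,fx);S=np.array([.651,-.149,.045])
def loc(uv,h): o,d=ray(c,uv); P=o+d*(((S+h*n-o)@n)/(d@n)); q=P-S; return np.array([q@fx,q@fy])
print('bright rows profile')
V=hsv[...,2].astype(int);m=(V>140)&(hsv[...,1]<60)
for nm,(x0,x1) in(('w1',(240,303)),('w2',(300,365))):
    L=[];R=[]
    for v in range(172,246,3):
        u=np.flatnonzero(m[v,x0:x1])+x0
        if len(u)<8: continue
        L.append(loc((u[0]-.5,v),.095));R.append(loc((u[-1]+.5,v),.095))
    for t,P in(('left',L),('right',R)):
        P=np.array(P); f=cv2.fitLine(P.astype(np.float32),cv2.DIST_HUBER,0,.001,.001).ravel(); f=f if f[0]>0 else -f
        print(nm,t,'angle deg',np.degrees(np.arctan2(f[1],f[0])).round(2),'y mean mm',(1e3*np.median(P[:,1])).round(1))
```

```text
bright rows profile
w1 left angle deg 0.75 y mean mm -54.1
w1 right angle deg 0.07 y mean mm -5.8
w2 left angle deg -0.33 y mean mm 5.2
w2 right angle deg 0.24 y mean mm 53.1
```

```bash
python3 -c "
from h import *
o=bot.get_obs();print(o['clock'],o['ft_force'])
print(bot.job_done())"
```

```text
24.6667 [ 0.23992266 -0.26828712  0.08673152]
the job is handed in; nothing more can be done
None
```

I sorted the four boxes and handed the job in at 24.7 s; it returned no verdict. White_1 went from the orange rack to the white rack, orange_2 went in beside orange_1, and white_2 beside white_1. The two desk boxes were leaned into their seats by letting them pivot in the grip, then pressed lightly onto the floor and backrest before release.

**Last checks**
- **Colours:** the final picture shows each pair in the rack with its own marker. The gripper was open and about 15 cm above the boxes.
- **White pair:** box edges are within 1° of the seat, with centres about 30 and 29 mm either side of the middle.
- **Orange pair:** tab directions read 9° and 11°, against a rack turned about 8–9°. Orange_2's tab ended within about 1 mm of where white_1's had been.
- **Left alone:** no move went near the mug, the speakers, the red case or the pink look-alike. I did not measure whether any of them moved.

**Disagreement:** white_1's tab first read −12° against about −5° for the rack. I took that as a broken tab mask, because the box outline read square (0.1–0.8°).

**Not measured in a picture:** I judged contact with the floor and backrest from wrist force and the height at release. Orange_2's backrest push was light, about 3 N.

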